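Sweep the nuts through the gate

TASK

Sweep the three hexagon nuts in the wooden sorting tray through its narrow gate into the slot, one at a time: push a nut right through the gate with the fingertips, let go of it, then go back for the next. Only push the nuts along the tray, never pick them up, and leave the bolt and the round sleeve standing where they are in the tray.

Things in the scene. Friction and masses are not known exactly. Their poses are not given: they have to be found in the camera images.
- tray: plywood sorting tray with wooden walls, fixed on the bench. Origin: under the middle of the gate, at bench height; x points through the gate into the slot, z up. Floor 4 mm above the bench throughout; walls 8 mm thick, tops 26 mm above the bench. Gate: 42 mm wide, at x = 0 between two upright steel pins (10 mm diameter, tops 28 mm above the bench).
- tray_bay (a point): centre of the bay's floor, 100 mm before the gate (tray x = -100 mm), axes as the tray's. The bay holds the nuts and reaches from tray x = -200 to 0 mm, y = -120 to 120 mm; from x = -70 mm on two slanted strips narrow it like a funnel to the gate. A bicycle (no part of the job) stands to the right of the bench, its wheel higher than the bench top: come over it from above.
- tray_slot (a point): centre of the slot's floor, 60 mm past the gate. The slot is 44 mm wide, straight, open above, and ends at a wall at tray x = 120 mm; the three nuts fit in a row, each pushing the earlier ones on. A nut is right through when it lies wholly beyond the gate (centre 15 mm or more past the tray's origin).
- nut_a: steel hexagon nut lying flat in the bay: 30 mm across the flats, 34.6 mm across the corners, 18 mm high, 20 mm hole through it, about 65 g, slides freely. Origin: centre of its underside (9 mm below its middle); z up along the bore, x through the middle of a flat. The three nuts are alike.
- nut_b: steel hexagon nut lying flat in the bay: 30 mm across the flats, 34.6 mm across the corners, 18 mm high, 20 mm hole through it, about 65 g, slides freely. Origin: centre of its underside (9 mm below its middle); z up along the bore, x through the middle of a flat. The three nuts are alike.
- nut_c: steel hexagon nut lying flat in the bay: 30 mm across the flats, 34.6 mm across the corners, 18 mm high, 20 mm hole through it, about 65 g, slides freely. Origin: centre of its underside (9 mm below its middle); z up along the bore, x through the middle of a flat. The three nuts are alike.
- bolt: steel bolt standing upright on its head in the bay near one side wall, head 22 mm across, 58 mm tall, loose, to be left alone; origin at the centre of its underside, z up
- sleeve: plain round steel tube standing on end in the bay near the other side wall, 30 mm diameter, 40 mm tall, loose, to be left alone; origin at the centre of its underside, z up
Mind the look-alikes: they are no part of the job. What is shaped like the nut_b but turquoise is not meant.

How it is judged (in metres and radians):
On the way, in this order (a step that is already met when the one before it is completed fails the run):
1. one nut is through the gate and let go, the other two still in the bay (contact force between the fingers and nut_a below 0.05 N and contact force between the fingers and nut_b below 0.05 N and contact force between the fingers and nut_c below 0.05 N and ((x of nut_a in the frame of tray between 0.012 and 0.12 m and y of nut_a in the frame of tray between -0.02 and 0.02 m and z of nut_a in the frame of tray below 0.009 m and x of nut_b in the frame of tray between -0.2 and 0 m and y of nut_b in the frame of tray between -0.12 and 0.12 m and x of nut_c in the frame of tray between -0.2 and 0 m and y of nut_c in the frame of tray between -0.12 and 0.12 m) or (x of nut_a in the frame of tray between -0.2 and 0 m and y of nut_a in the frame of tray between -0.12 and 0.12 m and x of nut_b in the frame of tray between 0.012 and 0.12 m and y of nut_b in the frame of tray between -0.02 and 0.02 m and z of nut_b in the frame of tray below 0.009 m and x of nut_c in the frame of tray between -0.2 and 0 m and y of nut_c in the frame of tray between -0.12 and 0.12 m) or (x of nut_a in the frame of tray between -0.2 and 0 m and y of nut_a in the frame of tray between -0.12 and 0.12 m and x of nut_b in the frame of tray between -0.2 and 0 m and y of nut_b in the frame of tray between -0.12 and 0.12 m and x of nut_c in the frame of tray between 0.012 and 0.12 m and y of nut_c in the frame of tray between -0.02 and 0.02 m and z of nut_c in the frame of tray below 0.009 m))), for 0.2 s.
2. two nuts are through the gate and let go, the third still in the bay (contact force between the fingers and nut_a below 0.05 N and contact force between the fingers and nut_b below 0.05 N and contact force between the fingers and nut_c below 0.05 N and ((x of nut_a in the frame of tray between 0.012 and 0.12 m and y of nut_a in the frame of tray between -0.02 and 0.02 m and z of each of nut_a, nut_b in the frame of tray below 0.009 m and x of nut_b in the frame of tray between 0.012 and 0.12 m and y of nut_b in the frame of tray between -0.02 and 0.02 m and x of nut_c in the frame of tray between -0.2 and 0 m and y of nut_c in the frame of tray between -0.12 and 0.12 m) or (x of nut_a in the frame of tray between 0.012 and 0.12 m and y of nut_a in the frame of tray between -0.02 and 0.02 m and z of each of nut_a, nut_c in the frame of tray below 0.009 m and x of nut_b in the frame of tray between -0.2 and 0 m and y of nut_b in the frame of tray between -0.12 and 0.12 m and x of nut_c in the frame of tray between 0.012 and 0.12 m and y of nut_c in the frame of tray between -0.02 and 0.02 m) or (x of nut_a in the frame of tray between -0.2 and 0 m and y of nut_a in the frame of tray between -0.12 and 0.12 m and x of nut_b in the frame of tray between 0.012 and 0.12 m and y of nut_b in the frame of tray between -0.02 and 0.02 m and z of each of nut_b, nut_c in the frame of tray below 0.009 m and x of nut_c in the frame of tray between 0.012 and 0.12 m and y of nut_c in the frame of tray between -0.02 and 0.02 m))), for 0.2 s.
At the end, for the whole second after the job is handed in: All three nuts lie flat and at rest in the slot, each with its centre at least 12 mm past the gate; the bolt and the sleeve still stand upright within 20 mm of where they were (x of nut_a in the frame of tray between 0.012 and 0.12 m and y of nut_a in the frame of tray between -0.02 and 0.02 m and z of each of nut_a, nut_b, nut_c in the frame of tray below 0.009 m and x of nut_b in the frame of tray between 0.012 and 0.12 m and y of nut_b in the frame of tray between -0.02 and 0.02 m and x of nut_c in the frame of tray between 0.012 and 0.12 m and y of nut_c in the frame of tray between -0.02 and 0.02 m and linear speed of each of nut_a, nut_b, nut_c below 0.01 m/s and distance of each of bolt, sleeve from where it was at the start of the episode below 0.02 m and angle between each of bolt, sleeve's own z axis and vertical below 0.2 rad); the robot touches nothing.
It fails at once if a nut is lifted more than 20 mm off the tray floor (z of any of nut_a, nut_b, nut_c in the frame of tray above 0.024 m).
It fails at once if the bolt or the sleeve is knocked over or moved more than 20 mm (distance of any of bolt, sleeve from where it was at the start of the episode above 0.02 m or angle between any of bolt, sleeve's own z axis and vertical above 0.3 rad).
It also fails if it takes over 67 s, if anything falls off the work surface, if the arm or the gripper's body presses on something with over 40 N, if the wrist force passes 120 N, or if a joint passes its speed limit or range.

ROBOT

A 6-joint arm with a two-finger parallel gripper is mounted at the origin on the work surface; the furniture and walls round the work are solid. World frame = base frame: x ahead of the robot, y to its left, z up, the work surface at z = 0. Lengths are in mm, angles in rad, forces in N, time in s.
With the tool pointing down it reaches from about 400 to 925 mm from the base axis. Payload 12.5 kg.
Tool frame: the origin (TCP) lies at the very end of the fingers, on their centre line; the grasp point (between the pads) lies 19 mm behind it; z points along the fingers, y is the line along which they close (so a half turn about z gives the same grasp; the last joint's range is limited). The gripper opens to 95 mm and grips with 3 to 60 N. Pads are 20 mm wide; open, the fingers measure 119 mm over their backs; the gripper's body (75 mm by 180 mm) begins 59 mm behind the grasp point.
Start: joints at [-1.453, 0.491, 1.559, -0, 1.092, -0.106], TCP at [138.732, -609.426, 214.661] pointing down, gripper open.
Joint ranges: [-3.1, 3.1], [-0.84, 2.19], [0.05, 2.79], [-1.13, 4.28], [0.06, 2.93], [-2.69, 2.69]. Speed limits (rad/s): [2.22, 2.22, 2.79, 3.14, 3.14, 3.14].

INTERFACE

Orientations are given as [roll, pitch, yaw] about the fixed x, y, z axes, in that order (R = Rz(yaw) Ry(pitch) Rx(roll)).
In Python, from cell import * gives the robot as it stands.
- The arm moves only by the tool jog_arm, never from a script. Its argument "targets" is a list of rows, each an object with "turn": the turn, a rotation vector about the world's x, y, z in degrees, a list of three; "slide": the shift along the world's x, y, z in mm, a list of three; "claw": the opening in per cent of the stroke, from 0 (shut) to 100 (fully open). In form: [{"turn": [wx, wy, wz], "slide": [x, y, z], "claw": claw}, ...]. A call has 1 to 5 rows; each row shifts and turns the commanded pose from where the row before left it; what a row does not reach is not made up. A row lasts 1/8 s, in which the tool goes at most 62.5 mm and 10.7 degrees, less where a joint would pass 70% of its speed; a pose out of reach is approached as far as the arm can. A call with a gripper value outside its range is refused whole. The fingers move at their own pace and stop on an object; the grip force is fixed at half the most. Time passes only in rows, so rows that do not move let the fingers close. It gives the time, the measured TCP pose, the force, the opening and the grip force at its end, in the units of the state.
- state(): the state, without advancing time (a new reading comes with each control period).
- read_camera(name): name is "side" or "top" or "wrist"; returns a dict with "frame" (420x560x3 uint8, blue, green, red), "mtx" (3x3 intrinsics, pixels), "R" (3x3) and "t" (3): a world point X has camera coordinates R X + t. Camera axes: x right, y down, z forward; pixel columns grow to the right and rows downward; lengths in mm; the calibration is good to about 2 mm. A picture is of the moment at which its call begins. There is no depth.
- job_done(): hands the job in; it is judged then, once.
Trained networks look in the newest picture that a camera, given by its name, has taken for a name from the list of things; names that differ only in an ending like _2 or _b are one class to them, and where a whole thing is asked for, a point or a joint stands for the part that bears it (a point fixed in the world has none). Each returns a list of dicts, best first, with "conf" (0 to 1); they miss things now and then, are a little off and sometimes report something else, mostly with a low value. They report only what shows in the picture. A call takes as long as a camera call. They do not tell look-alikes from the thing itself.
- look_for(query, camera): "xy" ([column, row] in pixels, amid what is visible of it).
The state is a dict: "t": time; "joints": joint angles; "qvel": joint speeds; "tau": joint torques, N m; "eef_pos": TCP position; "tcp_rot": TCP orientation; "ft_force": force on the tool from outside, world axes, zero at the start; "moment": the same for the moment, N m; "opening": opening from 0.0 (shut) to 1.0 (fully open); "grip_force": force on a finger pad.
Only numpy, scipy, OpenCV 4.12 (cv2) and the standard library are available. Lean on these libraries where they do the work, as an engineer would, in place of code of your own. Each camera call takes 0.05 s, during which the arm holds its last target. There are 200 camera calls.

## Working session

There is one attempt and no reset: what is moved stays moved. The work goes in short steps, Python scripts to look and compute and a tool call to move; the robot and the scene stay as the last step left them, time stands still between calls to the robot, and variables do not carry over. Pictures are saved under pics/ and viewed, at most 14 in all, crops included, and the job is handed in when it is done.

Besides the shell and the picture viewer there is one more tool, called as name(argument=value, ...) on one line, values as JSON. jog_arm: Moves the arm, as the interface text tells. Its arguments: {"type":"object","properties":{"targets":{"type":"array","items":{"type":"object","properties":{"turn":{"type":"array","items":{"type":"number"}},"slide":{"type":"array","items":{"type":"number"}},"claw":{"type":"number"}}}}},"required":["targets"]}

```bash
ls; mkdir -p pics; cat > h.py <<'E'
from cell import *
import numpy as np, cv2
def plane(c,uv,z):
    K,R,t=map(np.array,(c["mtx"],c["R"],c["t"])); d=R.T@np.linalg.inv(K)@np.array([uv[0],uv[1],1.]); o=-R.T@t.ravel()
    return o+d*(z-o[2])/d[2]
def proj(c,X):
    K,R,t=map(np.array,(c["mtx"],c["R"],c["t"])); p=K@(R@np.array(X,float)+t.ravel()); return p[:2]/p[2]
E
python3 - <<'E'
from h import *
ims=[]
for n in("top","side","wrist"):
    c=read_camera(n); cv2.imwrite(f"pics/{n}0.png",c["frame"]); print(n,-np.array(c["R"]).T@np.array(c["t"]).ravel())
    for q in("nut_a","bolt","sleeve","tray","tray_bay","tray_slot"):
        for d in look_for(q,n)[:6]: print(q,np.round(d["xy"]),round(d["conf"],2),np.round(plane(c,d["xy"],20 if q!="tray" else 4)))
print(state())
E
```

```text
pics
top [495.01539464 179.31177171 887.70002344]
nut_a [337. 166.] 0.67 [664. 104.  20.]
nut_a [337. 223.] 0.66 [558. 107.  20.]
nut_a [299. 301.] 0.63 [416. 181.  20.]
nut_a [345. 198.] 0.53 [604.  92.  20.]
bolt [318. 250.] 0.51 [509. 144.  20.]
sleeve [300. 150.] 0.6 [696. 174.  20.]
tray [312. 207.] 0.84 [590. 153.   4.]
tray_bay [314. 207.] 0.8 [589. 150.  20.]
tray_slot [316. 206.] 0.74 [590. 145.  20.]
side [ 360.30824506 -519.83759319  427.39443414]
nut_a [349. 246.] 0.93 [663.  88.  20.]
nut_a [314. 247.] 0.92 [607.  98.  20.]
nut_a [280. 251.] 0.77 [553. 102.  20.]
nut_a [178. 242.] 0.69 [405. 172.  20.]
bolt [243. 234.] 0.81 [510. 167.  20.]
sleeve [350. 217.] 0.66 [702. 175.  20.]
tray_bay [294. 245.] 0.56 [579. 114.  20.]
tray_slot [293. 243.] 0.81 [580. 120.  20.]
wrist [ 212.83272006 -592.80037505  384.75667698]
{'t': 1.05, 'joints': array([-1.45262093e+00,  4.90878191e-01,  1.55890927e+00,  2.23965024e-06,
        1.09171353e+00, -1.05632793e-01]), 'qvel': array([-5.27244697e-04, -4.72452628e-04, -2.20021615e-03, -1.63682950e-03,
       -8.63588114e-04,  3.73292023e-05]), 'tau': array([ 1.51713451e-03, -6.12469482e+01, -2.58425581e+01,  6.94192364e-02,
        4.45223786e-02, -2.33071427e-05]), 'eef_pos': array([ 138.71902209, -609.4202797 ,  214.6713017 ]), 'tcp_rot': array([3.14150129e+00, 7.68819532e-06, 2.23807159e-01]), 'ft_force': array([ 0.15128631, -0.19317735,  0.44088311]), 'moment': array([ 0.02258395,  0.03674753, -0.02840408]), 'grip_force': 0.0, 'opening': 1.001647718885688}
```

```bash
python3 - <<'E'
import cv2
a=cv2.imread("pics/top0.png")[80:340,200:480]; cv2.imwrite("pics/topc.png",cv2.resize(a,(640,594),interpolation=2))
a=cv2.imread("pics/side0.png"); cv2.imwrite("pics/sidec.png",cv2.resize(a,(800,600),interpolation=2))
E
```

```text
(no output)
```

View pics/topc.png

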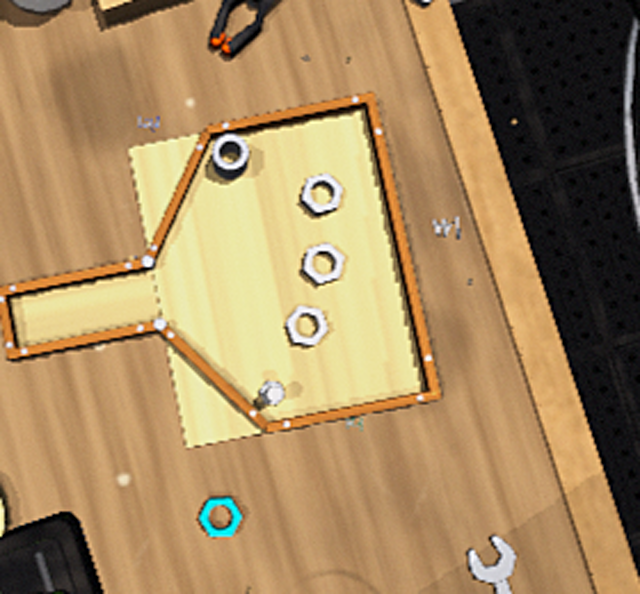

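View pics/sidec.png

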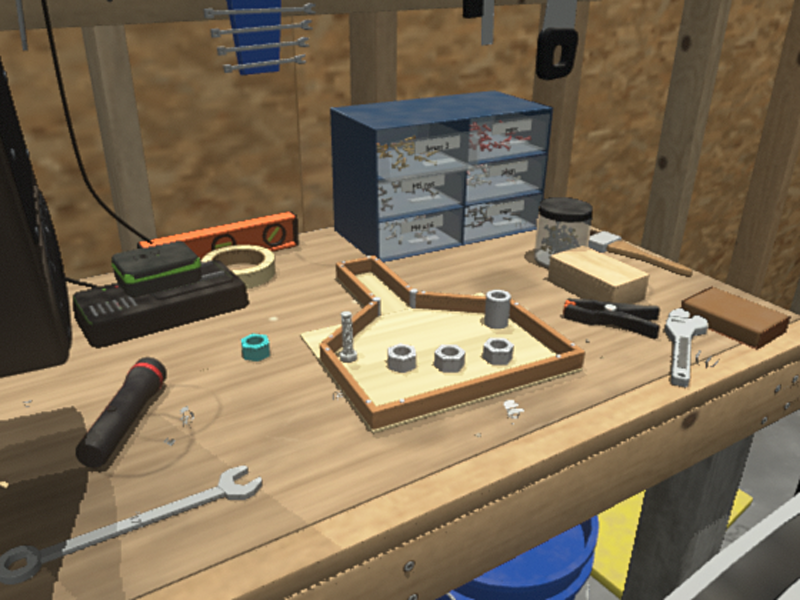

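Three steel nuts are in the tray (top crop (322,194), (323,264), (306,326)). The fourth, turquoise one lies outside it at (220,517) and isn't meant. The gate pins show at (148,261) and (160,324), the bolt at (270,393) and the sleeve at (231,155). Next I compute the tray frame and look at the bicycle.

```bash
cat >> h.py <<'E'
S=280/640
def crop(cx,cy): return (200+cx*S-.3,80+cy*260/594-.3)
E
python3 - <<'E'
from h import *
c=read_camera("top"); s=read_camera("side")
P=lambda a,z: plane(c,crop(*a),z)
p1,p2=P((148,261),28),P((160,324),28)
print("pins",p1,p2,np.linalg.norm(p1-p2))
# wall tops: slot end corners, bay rear corners
e1,e2=P((3,297),26),P((10,352),26); r1,r2=P((371,98),26),P((434,393),26)
print("slot end",(e1+e2)/2,"rear",r1,r2)
g=(p1+p2)[:2]/2; d=(g-(r1+r2)[:2]/2); print("rear dist",np.linalg.norm(d),"dir",np.degrees(np.arctan2(d[1],d[0])))
d2=(e1+e2)[:2]/2-g; print("slot",np.linalg.norm(d2),np.degrees(np.arctan2(d2[1],d2[0])))
dp=(p1-p2)[:2]; print("pin perp",np.degrees(np.arctan2(dp[1],dp[0]))+90)
# triangulate from both cams: nuts, pins from side (800/560 scale)
def tri(a,b):
    A=np.hstack; M=[]
    for cam in(c,s): M.append(np.array(cam["mtx"])@np.c_[np.array(cam["R"]),np.array(cam["t"]).ravel()])
    X=cv2.triangulatePoints(M[0],M[1],np.array(a,float).reshape(2,1),np.array(b,float).reshape(2,1)).ravel(); return X[:3]/X[3]
for a,b in zip([(322,194),(323,264),(306,326)],[(498,350),(450,357),(402,357)]): print("nut",P(a,13),tri(crop(*a),(b[0]*.7,b[1]*.7)))
for a,b in zip([(148,261),(160,324)],[(413,291),(377,300)]): print("pin tri",tri(crop(*a),(b[0]*.7,b[1]*.7)))
f=c["frame"].copy()
cv2.imwrite("pics/topfull.png",cv2.resize(f,(800,600)))
E
```

```text
pins [614.26366594 240.55869695  28.        ] [562.75878518 231.78756434  28.        ] 52.24639230551126
slot end [565.61832803 356.74081598  26.        ] rear [744.45595211  55.2506538   26.        ] [502.46855482  14.52015736  26.        ]
rear dist 204.299590341617 dir 99.85046304621908
slot 122.7218460775639 100.75110416149282
pin perp 99.66458978982956
nut [668.35802824  96.69976316  13.        ] [666.99633274  97.21953076  15.21672265]
nut [610.0540728   97.84347716  13.        ] [609.49448217  98.12093609  15.05403582]
nut [559.3862136  113.38870605  13.        ] [558.99020581 113.56491997  14.31219628]
pin tri [613.15696095 240.94296322  27.09025565]
pin tri [562.6187076  232.00854408  25.6119864 ]
```

View pics/topfull.png

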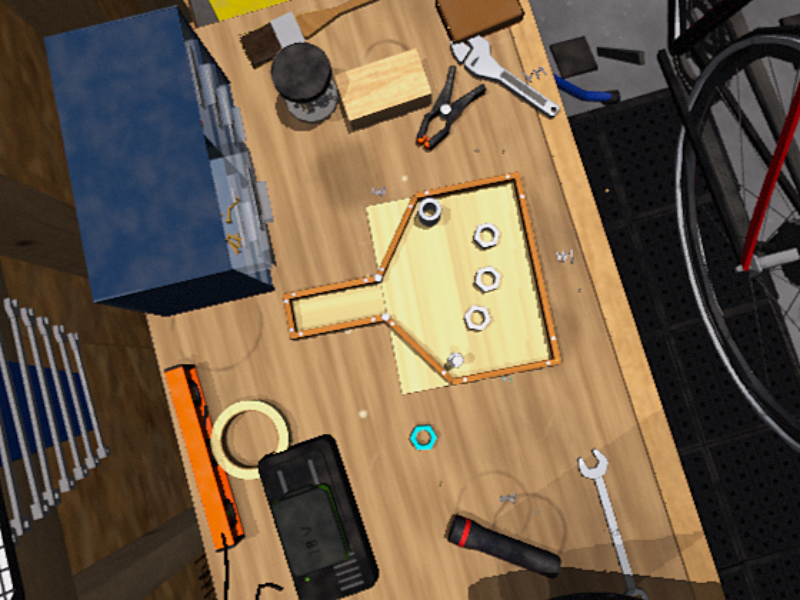

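The bicycle wheel is at (690–800, 30–450), right of the bench, and the cabinet is beyond the slot. Gate centre ≈ (588, 236) mm and the tray x direction ≈ 100°. I go up, then across, with the claw at 10 % so the two fingertips make a 34 mm cradle.

jog_arm(targets=[{"slide":[0,0,50],"turn":[0,0,0],"claw":10},{"slide":[0,0,50],"turn":[0,0,0],"claw":10},{"slide":[0,0,50],"turn":[0,0,0],"claw":10},{"slide":[0,0,50],"turn":[0,0,0],"claw":10},{"slide":[0,0,20],"turn":[0,0,0],"claw":10}])

```text
t: 1.78
eef_pos: [138.8, -609.5, 438.0]
tcp_rot: [3.137, 0.0, 0.224]
ft_force: [0.1, -0.4, 0.1]
opening: 0.534
grip_force: 0.0
```

jog_arm(targets=[{"slide":[32,44.6,0],"turn":[0,0,5.8],"claw":10},{"slide":[32,44.6,0],"turn":[0,0,5.8],"claw":10},{"slide":[32,44.6,0],"turn":[0,0,5.8],"claw":10},{"slide":[32,44.6,0],"turn":[0,0,5.8],"claw":10},{"slide":[32,44.6,0],"turn":[0,0,5.8],"claw":10}])

```text
t: 2.4
eef_pos: [299.4, -384.8, 434.8]
tcp_rot: [3.141, 0.0, 0.733]
ft_force: [1.0, 0.3, 0.0]
opening: 0.104
grip_force: 0.0
```

jog_arm(targets=[{"slide":[32,44.6,0],"turn":[0,0,5.8],"claw":10},{"slide":[32,44.6,0],"turn":[0,0,5.8],"claw":10},{"slide":[32,44.6,0],"turn":[0,0,5.8],"claw":10},{"slide":[32,44.6,0],"turn":[0,0,5.8],"claw":10},{"slide":[32,44.6,0],"turn":[0,0,5.8],"claw":10}])

```text
t: 3.02
eef_pos: [459.5, -161.7, 434.9]
tcp_rot: [3.141, 0.0, 1.239]
ft_force: [0.0, -0.8, 0.4]
opening: 0.101
grip_force: 0.0
```

jog_arm(targets=[{"slide":[32,44.6,-20],"turn":[0,0,5.8],"claw":10},{"slide":[32,44.6,-40],"turn":[0,0,5.8],"claw":10},{"slide":[32,44.6,-40],"turn":[0,0,5.8],"claw":10},{"slide":[32,44.6,-40],"turn":[0,0,6],"claw":10},{"slide":[30,44.6,-40],"turn":[0,0,6],"claw":10}])

```text
t: 3.65
eef_pos: [607.9, 47.4, 265.9]
tcp_rot: [3.141, 0.0, 1.753]
ft_force: [0.5, -0.0, 1.1]
opening: 0.101
grip_force: 0.0
```

```bash
python3 - <<'E'
from h import *
c=read_camera("wrist"); cv2.imwrite("pics/w1.png",c["frame"]); s=state(); print(s["eef_pos"],s["tcp_rot"])
for q,z in(("nut_a",22),("bolt",30),("sleeve",44)):
    for d in look_for(q,"wrist")[:5]: print(q,np.round(d["xy"]),round(d["conf"],2),np.round(plane(c,d["xy"],z),1))
E
```

```text
[608.41318066  51.42063125 260.20914947] [-3.13632480e+00 -2.63533209e-03  1.75965617e+00]
nut_a [292. 149.] 0.91 [612.1  91.8  22. ]
nut_a [336. 150.] 0.85 [667.6 100.9  22. ]
nut_a [133.  33.] 0.79 [408.6 187.7  22. ]
nut_a [249. 123.] 0.62 [554.2 112.9  22. ]
bolt [213.  90.] 0.54 [507.7 142.7  30. ]
```

View pics/w1.png

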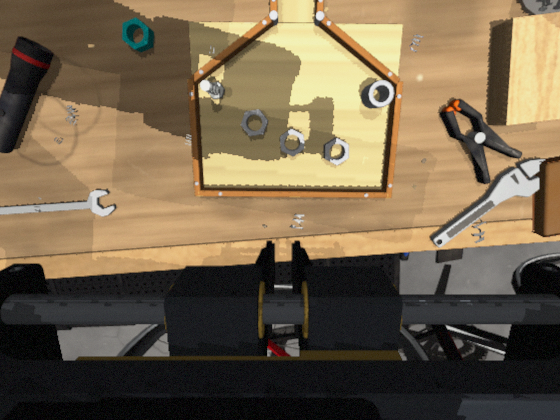

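The wrist picture shows the nuts at (255,123), (292,142) and (336,151), the pins at (274,16) and (320,16), the bolt at (212,89) and the sleeve at (377,94). The gripper is below the tray image and clear of it.

```bash
cat >> h.py <<'E'
G=np.array([588.2,236.3]); TH=np.radians(100); EX=np.array([np.cos(TH),np.sin(TH)]); EY=np.array([-EX[1],EX[0]])
def tray(X): d=np.array(X)[:2]-G; return np.round([d@EX,d@EY],1)
def world(x,y): return np.round(G+x*EX+y*EY,1)
E
python3 - <<'E'
from h import *
c=read_camera("wrist")
for n,p,z in(("pin",(274,15.5),28),("pin",(320,16),28),("C",(255,123),22),("B",(292,142),22),("A",(336,151),22),("bolt",(212,89),50),("sl",(377,94),44),("rearL",(199,190),26),("rearR",(387,188),26)):
    X=plane(c,p,z); print(n,np.round(X[:2],1),tray(X))
s=state();print(s["eef_pos"],s["tcp_rot"],tray(s["eef_pos"]))
t=read_camera("top")
cv2.imwrite("pics/top1.png",t["frame"])
for d in look_for("nut_a","top"): print(tray(plane(t,d["xy"],13)),d["conf"])
print("target over B start",world(-180,2.5))
E
```

```text
pin [563.8 232.2] [ 0.2 24.8]
pin [614.6 240.9] [ -0.1 -26.7]
C [560.4 113.6] [-116.    48.6]
B [609.6  99.2] [-138.7    2.7]
A [666.2  98.2] [-149.6  -52.9]
bolt [509.6 141.8] [-79.4  93.8]
sl [694.2 170.3] [-83.4 -93. ]
rearL [502.7  18.5] [-199.6  122. ]
rearR [740.5  64.3] [-195.9 -120.1]
[607.03773203  45.70126082 267.34485952] [3.14130450e+00 2.63884448e-04 1.74881973e+00] [-191.    14.5]
[-158.7  -59.1] 0.69
[-136.1   -6.3] 0.61
[-120.    45.7] 0.49
[-26.5 187.6] 0.45
target over B start [617.   58.6]
```

jog_arm(targets=[{"slide":[0,0,0],"turn":[0,0,0],"claw":10}])

```text
t: 4.12
eef_pos: [607.0, 45.0, 268.2]
tcp_rot: [3.14, 0.0, 1.748]
ft_force: [-0.8, -0.0, -0.1]
opening: 0.097
grip_force: 0.0
```

jog_arm(targets=[{"slide":[5,8,-40],"turn":[0,0,0],"claw":10},{"slide":[5.6,7.7,-40],"turn":[0,0,0],"claw":10},{"slide":[0,0,-40],"turn":[0,0,0],"claw":10},{"slide":[0,0,-40],"turn":[0,0,0],"claw":10},{"slide":[0,0,-30],"turn":[0,0,0],"claw":10}])

```text
t: 4.75
eef_pos: [617.5, 60.9, 76.1]
tcp_rot: [3.141, 0.0, 1.748]
ft_force: [1.0, 0.2, 1.2]
opening: 0.101
grip_force: 0.0
```

jog_arm(targets=[{"slide":[0,0,0],"turn":[0,0,0],"claw":10}])

```text
t: 4.88
eef_pos: [616.9, 61.0, 75.8]
tcp_rot: [-3.139, -0.001, 1.748]
ft_force: [-1.2, 0.6, -0.2]
opening: 0.102
grip_force: 0.0
```

jog_arm(targets=[{"slide":[0,0,-36],"turn":[0,0,0],"claw":10},{"slide":[0,0,-20],"turn":[0,0,0],"claw":10},{"slide":[0,0,-10],"turn":[0,0,0],"claw":10},{"slide":[-1.2,7,0],"turn":[0,0,0],"claw":10},{"slide":[-1.2,7,0],"turn":[0,0,0],"claw":10}])

```text
t: 5.5
eef_pos: [615.8, 76.1, 12.2]
tcp_rot: [3.14, 0.0, 1.749]
ft_force: [0.1, -0.3, -0.6]
opening: 0.098
grip_force: 0.2
```

jog_arm(targets=[{"slide":[-1.6,10,0],"turn":[0,0,0],"claw":10},{"slide":[-2.35,14.3,0],"turn":[0,0,0],"claw":10},{"slide":[-2.35,14.3,0],"turn":[0,0,0],"claw":10},{"slide":[-2.35,14.3,0],"turn":[0,0,0],"claw":10},{"slide":[-2.35,14.3,0],"turn":[0,0,0],"claw":10}])

```text
t: 6.12
eef_pos: [604.0, 143.9, 10.9]
tcp_rot: [-3.142, -0.0, 1.749]
ft_force: [0.1, -0.8, 0.7]
opening: 0.098
grip_force: 0.4
```

```bash
cat > look.py <<'E'
from h import *
import sys
t=read_camera("top"); w=read_camera("wrist"); s=state()
print("tcp",np.round(s["eef_pos"],1),tray(s["eef_pos"]),np.round(s["ft_force"],1))
for cam,c in(("top",t),("wrist",w)):
    for q,z in(("nut_a",16),("bolt",30),("sleeve",30)):
        print(cam,q,[(tray(plane(c,d["xy"],z)).tolist(),round(d["conf"],2)) for d in look_for(q,cam)[:5]])
if len(sys.argv)>1:
    a=cv2.resize(t["frame"][110:270,190:400],(640,488),interpolation=2); cv2.imwrite("pics/%s.png"%sys.argv[1],a)
E
python3 look.py p1
```

```text
tcp [603.8 144.4  10.8] [-93.2   0.6] [-0.6 -0.2  0.6]
top nut_a []
top bolt []
top sleeve []
wrist nut_a [([-71.1, 0.2], 0.96)]
wrist bolt [([-77.3, 96.1], 0.62), ([-35.9, 1.2], 0.61)]
wrist sleeve [([-81.4, -97.0], 0.87)]
```

View pics/p1.png

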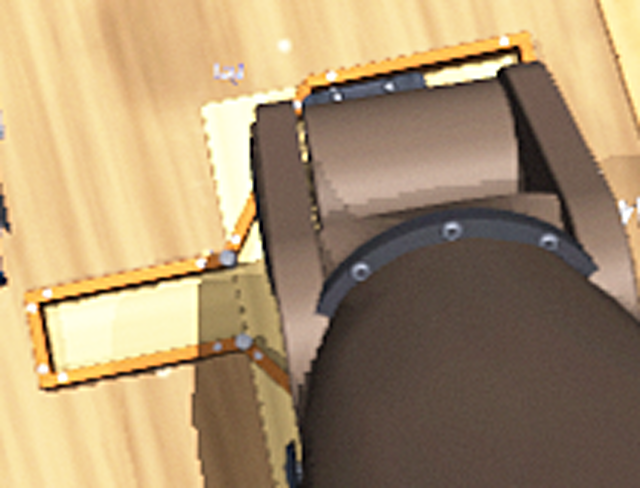

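The top view is blocked by the arm. The wrist camera has the nut centred at tray (-71, 0), right ahead of the fingers, so I carry on through the gate.

jog_arm(targets=[{"slide":[-2.4,14.6,0],"turn":[0,0,0],"claw":10},{"slide":[-2.4,14.6,0],"turn":[0,0,0],"claw":10},{"slide":[-2.4,14.6,0],"turn":[0,0,0],"claw":10},{"slide":[-2.4,14.6,0],"turn":[0,0,0],"claw":10},{"slide":[-1.8,10.6,0],"turn":[0,0,0],"claw":10}])

```text
t: 7.15
eef_pos: [592.6, 213.1, 10.9]
tcp_rot: [3.142, 0.0, 1.75]
ft_force: [0.1, -0.7, -0.8]
opening: 0.104
grip_force: 0.2
```

jog_arm(targets=[{"slide":[-1.4,8,0],"turn":[0,0,0],"claw":10},{"slide":[-1.2,7,0],"turn":[0,0,0],"claw":10},{"slide":[-0.7,4,0],"turn":[0,0,0],"claw":10},{"slide":[0,0,0],"turn":[0,0,0],"claw":10},{"slide":[2.6,-15,0],"turn":[0,0,0],"claw":10}])

```text
t: 7.78
eef_pos: [592.1, 215.7, 10.9]
tcp_rot: [3.141, -0.0, 1.75]
ft_force: [-0.1, 0.7, -0.7]
opening: 0.1
grip_force: 0.0
```

```bash
python3 look.py
```

```text
tcp [592.5 214.   10.9] [-22.7  -0.4] [-0.5  0.1  0.9]
top nut_a [([-161.4, -53.0], 0.6)]
top bolt []
top sleeve []
wrist nut_a [([13.7, -1.6], 0.58), ([0.2, -0.3], 0.21)]
wrist bolt [([-62.5, 85.9], 0.76), ([4.9, -0.6], 0.48)]
wrist sleeve [([-64.7, -87.7], 0.86)]
```

jog_arm(targets=[{"slide":[4.3,-24.6,0],"turn":[0,0,0],"claw":10},{"slide":[4.3,-24.6,20],"turn":[0,0,0],"claw":10},{"slide":[0,0,40],"turn":[0,0,0],"claw":10},{"slide":[0,0,40],"turn":[0,0,0],"claw":10},{"slide":[0,0,0],"turn":[0,0,0],"claw":10}])

```text
t: 8.8
eef_pos: [602.0, 167.0, 113.9]
tcp_rot: [3.136, 0.0, 1.749]
ft_force: [0.6, 0.0, 0.2]
opening: 0.1
grip_force: 0.0
```

```bash
python3 look.py p2; python3 -c "
from h import *
c=read_camera('wrist'); cv2.imwrite('pics/w2.png',c['frame'])"
```

```text
tcp [600.5 166.7 110.8] [-70.7  -0.1] [-0.1 -0.4 -0.3]
top nut_a [([31.8, -4.2], 0.58)]
top bolt []
top sleeve []
wrist nut_a [([-15.2, 182.6], 0.79), ([28.3, 3.1], 0.57)]
wrist bolt [([-80.7, 98.4], 0.61)]
wrist sleeve [([-80.0, -97.6], 0.69), ([-76.9, 98.0], 0.53)]
```

View pics/w2.png

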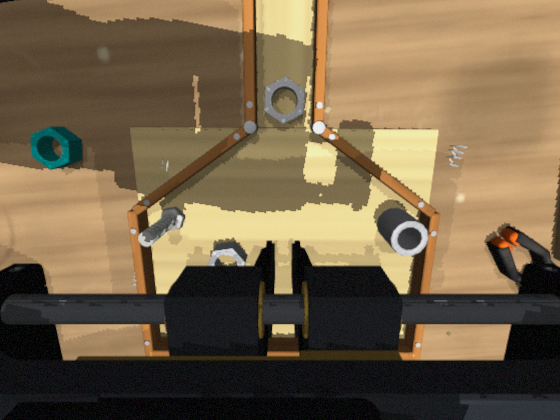

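Wrist view: nut B sits in the slot at (285,101), fully beyond the pins at (250,127) and (319,127). Nut C shows at (227,255). Next is nut A: I nudge it sideways to the centre line with the fingers' flank, then push it straight through.

jog_arm(targets=[{"slide":[35,-20.6,0],"turn":[0,0,0],"claw":10},{"slide":[35,-20.6,0],"turn":[0,0,0],"claw":10},{"slide":[36,-20.6,0],"turn":[0,0,0],"claw":10},{"slide":[0,0,-40],"turn":[0,0,0],"claw":10},{"slide":[0,0,0],"turn":[0,0,0],"claw":10}])

```text
t: 9.88
eef_pos: [705.1, 104.4, 67.7]
tcp_rot: [-3.136, -0.001, 1.749]
ft_force: [-0.8, -0.0, -0.6]
opening: 0.098
grip_force: 0.0
```

```bash
python3 - <<'E'
from h import *
t=read_camera("top"); print(state()["eef_pos"],tray(state()["eef_pos"]))
for d in look_for("nut_a","top"): print(d["xy"],tray(plane(t,d["xy"],13)),d["conf"])
s=read_camera("side")
for d in look_for("nut_a","side"): print(d["xy"],tray(plane(s,d["xy"],13)),d["conf"])
cv2.imwrite("pics/s3.png",s["frame"][190:330,200:400])
E
```

```text
[705.9684377  104.80711298  69.83806728] [-149.9  -93.1]
[253.0, 209.9] [27.3 -3.2] 0.67
[298.6, 309.3] [-20.4 193.8] 0.64
[350.4, 243.9] [-145.9  -59.3] 0.87
[178.9, 242.3] [-21.2 188.2] 0.75
[278.2, 250.9] [-114.3   55.3] 0.65
[273.0, 204.5] [35.4 -8.9] 0.62
```

jog_arm(targets=[{"slide":[0,0,-30],"turn":[0,0,0],"claw":10},{"slide":[0,0,-20],"turn":[0,0,0],"claw":10},{"slide":[0,0,-8],"turn":[0,0,0],"claw":10},{"slide":[-6,-1,0],"turn":[0,0,0],"claw":10},{"slide":[-8,-1.4,0],"turn":[0,0,0],"claw":10}])

```text
t: 10.7
eef_pos: [692.7, 102.4, 13.7]
tcp_rot: [3.14, 0.0, 1.749]
ft_force: [-0.3, 0.1, 0.1]
opening: 0.1
grip_force: 0.0
```

jog_arm(targets=[{"slide":[-9,-1.6,0],"turn":[0,0,0],"claw":10},{"slide":[-9,-1.6,0],"turn":[0,0,0],"claw":10},{"slide":[-9,-1.6,0],"turn":[0,0,0],"claw":10},{"slide":[-9,-1.6,0],"turn":[0,0,0],"claw":10},{"slide":[-9,-1.6,0],"turn":[0,0,0],"claw":10}])

```text
t: 11.32
eef_pos: [647.8, 94.3, 13.5]
tcp_rot: [3.14, 0.0, 1.749]
ft_force: [2.7, 0.1, 5.9]
opening: 0.1
grip_force: 3.1
```

```bash
python3 - <<'E'
from h import *
print(np.round(state()["eef_pos"],1),tray(state()["eef_pos"]))
s=read_camera("side"); t=read_camera("top")
for n,c in(("side",s),("top",t)):
  for d in look_for("nut_a",n): print(n,d["xy"],tray(plane(c,d["xy"],13)),d["conf"])
a=cv2.resize(s["frame"][180:320,200:400],(400,280),interpolation=2); b=cv2.resize(t["frame"][130:270,200:400],(400,280),interpolation=2)
cv2.imwrite("pics/st3.png",np.hstack([a,b]))
E
```

```text
[647.8  94.3  13.5] [-150.1  -34. ]
side [328.6, 249.8] [-146.  -18.] 0.8
side [280.3, 251.1] [-116.3   52.6] 0.71
side [176.3, 243.0] [-21.5 192.6] 0.68
side [272.8, 205.2] [32.9 -7.3] 0.52
top [254.7, 206.4] [22.9 -9.1] 0.7
top [298.8, 301.8] [-23.4 180.5] 0.66
```

View pics/st3.png

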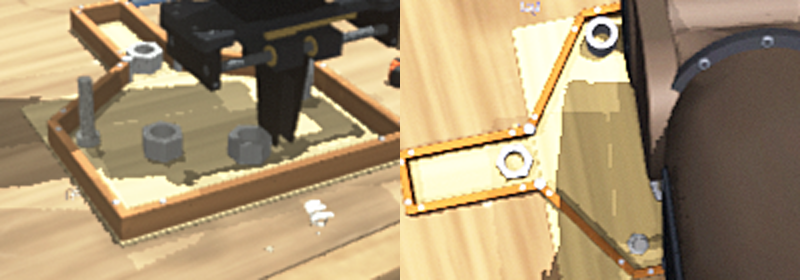

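Left panel (side): nut A at (248,145) lies against the fingertip and is flat; C is at (162,142) and B is in the slot at (145,52). It needs about 12 mm more.

jog_arm(targets=[{"slide":[0,0,0],"turn":[0,0,0],"claw":10},{"slide":[-6,-1,0],"turn":[0,0,0],"claw":10},{"slide":[-5,-1,0],"turn":[0,0,0],"claw":10},{"slide":[0,0,0],"turn":[0,0,0],"claw":10}])

```text
t: 12.02
eef_pos: [636.0, 92.3, 12.8]
tcp_rot: [-3.141, -0.0, 1.749]
ft_force: [0.2, -0.1, 0.2]
opening: 0.098
grip_force: 0.3
```

jog_arm(targets=[{"slide":[6,1,0],"turn":[0,0,0],"claw":10},{"slide":[10,2,10],"turn":[0,0,0],"claw":10},{"slide":[0,0,50],"turn":[0,0,0],"claw":10},{"slide":[4,-40,50],"turn":[0,0,0],"claw":10},{"slide":[0,0,0],"turn":[0,0,0],"claw":10}])

```text
t: 12.65
eef_pos: [659.1, 54.6, 126.1]
tcp_rot: [3.135, 0.002, 1.747]
ft_force: [0.5, 0.9, -0.2]
opening: 0.098
grip_force: 0.0
```

```bash
python3 look.py; python3 - <<'E'
from h import *
c=read_camera("wrist"); cv2.imwrite("pics/w4.png",c["frame"]); s=state(); print(s["eef_pos"],tray(s["eef_pos"]))
E
```

```text
tcp [656.9  56.3 122. ] [-189.2  -36.4] [-0.2  1.2 -0.7]
top nut_a [([19.5, -8.4], 0.73), ([-143.9, 4.9], 0.65), ([-28.8, 189.8], 0.58), ([-121.8, 47.7], 0.43)]
top bolt []
top sleeve [([-87.0, -105.5], 0.53)]
wrist nut_a [([-113.1, 53.0], 0.65), ([-30.0, 168.0], 0.58), ([-150.4, 8.6], 0.55)]
wrist bolt [([-75.7, 99.1], 0.78)]
wrist sleeve [([-81.4, -99.5], 0.64)]
[656.41745133  56.89040642 120.8034665 ] [-188.5  -36. ]
```

View pics/w4.png

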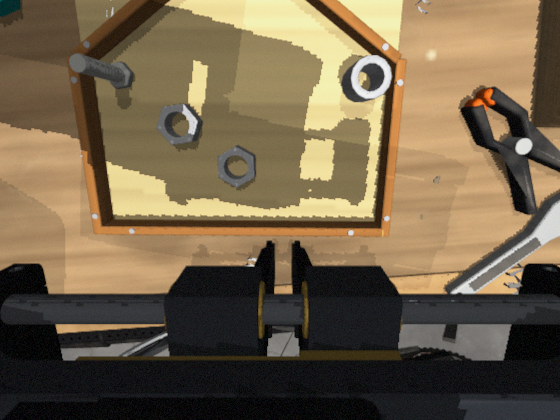

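Wrist view: nut A is now at (237,167) near the centre line, C at (178,124), bolt and sleeve untouched.

```bash
python3 - <<'E'
from h import *
c=read_camera("wrist"); s=state(); print(s["eef_pos"],tray(s["eef_pos"]))
for n,p in(("A",(237,166.5)),("C",(179,124))): print(n,tray(plane(c,p,22)))
print(world(-184,6), world(-60,0))
E
```

```text
[656.4771271   56.79212704 121.00261529] [-188.6  -36.1]
A [-148.7    1.6]
C [-114.9   46.9]
[614.2  54.1] [598.6 177.2]
```

jog_arm(targets=[{"slide":[-20,0.4,0],"turn":[0,0,0],"claw":10},{"slide":[-19.8,0.3,-10],"turn":[0,0,0],"claw":10},{"slide":[0,0,-40],"turn":[0,0,0],"claw":10},{"slide":[0,0,-25],"turn":[0,0,0],"claw":10},{"slide":[0,0,0],"turn":[0,0,0],"claw":10}])

```text
t: 13.78
eef_pos: [615.9, 57.3, 45.0]
tcp_rot: [-3.138, -0.001, 1.749]
ft_force: [0.5, -0.3, 0.2]
opening: 0.1
grip_force: 0.0
```

jog_arm(targets=[{"slide":[0,0,-22],"turn":[0,0,0],"claw":10},{"slide":[0,0,-12],"turn":[0,0,0],"claw":10},{"slide":[-1.2,7,0],"turn":[0,0,0],"claw":10},{"slide":[-1.2,7,0],"turn":[0,0,0],"claw":10},{"slide":[-1.6,10,0],"turn":[0,0,0],"claw":10}])

```text
t: 14.4
eef_pos: [613.1, 81.8, 13.4]
tcp_rot: [3.14, 0.0, 1.749]
ft_force: [0.1, -0.7, 0.0]
opening: 0.1
grip_force: 0.3
```

jog_arm(targets=[{"slide":[-2.2,14.3,0],"turn":[0,0,0],"claw":10},{"slide":[-2.2,14.3,0],"turn":[0,0,0],"claw":10},{"slide":[-2.2,14.3,0],"turn":[0,0,0],"claw":10},{"slide":[-2.2,14.3,0],"turn":[0,0,0],"claw":10},{"slide":[-1.2,8,0],"turn":[0,0,0],"claw":10}])

```text
t: 15.02
eef_pos: [602.6, 147.4, 12.6]
tcp_rot: [3.142, -0.0, 1.75]
ft_force: [-1.0, -0.8, 0.6]
opening: 0.096
grip_force: 0.3
```

```bash
python3 look.py
```

```text
tcp [602.6 147.2  12.6] [-90.2   1.2] [ 0.1  0.1 -0.5]
top nut_a [([22.3, -9.8], 0.7)]
top bolt [([9.5, 4.2], 0.41)]
top sleeve []
wrist nut_a [([-68.0, 2.9], 0.81), ([28.1, -1.1], 0.76)]
wrist bolt [([-79.0, 99.4], 0.58)]
wrist sleeve [([-79.3, -96.4], 0.96)]
```

jog_arm(targets=[{"slide":[-2,14,0],"turn":[0,0,0],"claw":10},{"slide":[-2,14,0],"turn":[0,0,0],"claw":10},{"slide":[-2,14,0],"turn":[0,0,0],"claw":10},{"slide":[-2,14,0],"turn":[0,0,0],"claw":10},{"slide":[-1.6,10,0],"turn":[0,0,0],"claw":10}])

```text
t: 16.05
eef_pos: [593.0, 213.5, 12.6]
tcp_rot: [3.141, 0.0, 1.75]
ft_force: [-0.2, -0.8, 0.0]
opening: 0.101
grip_force: 0.3
```

jog_arm(targets=[{"slide":[-1.4,8,0],"turn":[0,0,0],"claw":10},{"slide":[-1.2,7,0],"turn":[0,0,0],"claw":10},{"slide":[-0.8,4.5,0],"turn":[0,0,0],"claw":10},{"slide":[0,0,0],"turn":[0,0,0],"claw":10}])

```text
t: 16.55
eef_pos: [589.8, 232.0, 12.6]
tcp_rot: [3.141, -0.0, 1.749]
ft_force: [0.2, -0.5, 0.6]
opening: 0.101
grip_force: 0.0
```

jog_arm(targets=[{"slide":[2.6,-15,0],"turn":[0,0,0],"claw":10},{"slide":[4.3,-24.6,0],"turn":[0,0,0],"claw":10},{"slide":[2,-10,40],"turn":[0,0,0],"claw":10},{"slide":[0,0,50],"turn":[0,0,0],"claw":10},{"slide":[0,0,0],"turn":[0,0,0],"claw":10}])

```text
t: 17.18
eef_pos: [600.6, 181.2, 106.3]
tcp_rot: [3.135, -0.0, 1.748]
ft_force: [-0.6, -0.4, -0.6]
opening: 0.1
grip_force: 0.0
```

```bash
python3 look.py p5;python3 - <<'E'
from h import *
c=read_camera("wrist"); cv2.imwrite("pics/w5.png",c["frame"]); s=state(); print(s["eef_pos"],tray(s["eef_pos"]))
E
```

```text
tcp [598.7 181.3 102.7] [-56.   -0.8] [-0.   0.5 -1.1]
top nut_a []
top bolt []
top sleeve []
wrist nut_a [([32.3, -6.2], 0.89), ([62.4, 1.5], 0.85), ([-14.6, 182.6], 0.74), ([-86.9, -100.3], 0.68)]
wrist bolt [([-78.0, 97.1], 0.88)]
wrist sleeve [([-81.7, -97.9], 0.83)]
[598.49458003 182.18698152 101.79896632] [-55.1  -0.7]
```

View pics/w5.png

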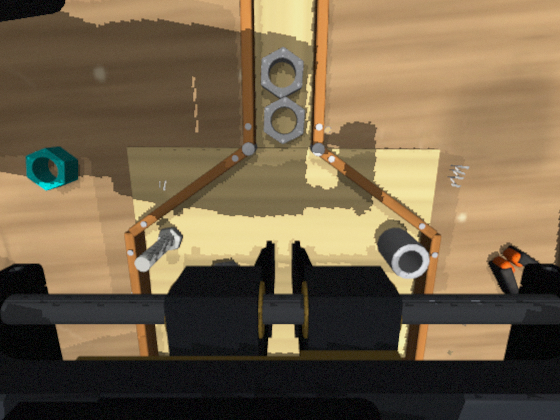

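Nuts B (282,73) and A (285,119) both lie in the slot past the pins at (249,149) and (319,149). Bolt and sleeve are still in place. Next is nut C: push its flank toward −y.

jog_arm(targets=[{"slide":[-25.6,-25,0],"turn":[0,0,0],"claw":10},{"slide":[-25.6,-25,0],"turn":[0,0,0],"claw":10},{"slide":[-25.7,-25.2,0],"turn":[0,0,0],"claw":10},{"slide":[0,0,-20],"turn":[0,0,0],"claw":10},{"slide":[0,0,0],"turn":[0,0,0],"claw":10}])

```text
t: 18.25
eef_pos: [521.3, 106.8, 81.8]
tcp_rot: [-3.14, -0.0, 1.749]
ft_force: [0.6, 0.7, 0.7]
opening: 0.1
grip_force: 0.0
```

```bash
python3 - <<'E'
from h import *
t=read_camera("top"); print(state()["eef_pos"],tray(state()["eef_pos"]))
s=read_camera("side"); w=read_camera("wrist")
for n,c in(("side",s),("top",t),("wrist",w)):
  for q in("nut_a","bolt"):
    for d in look_for(q,n): print(n,q,np.round(d["xy"]),tray(plane(c,d["xy"],13)),d["conf"])
a=cv2.resize(s["frame"][150:310,190:400],(420,320),interpolation=2); b=cv2.resize(w["frame"],(373,280)); b=cv2.copyMakeBorder(b,0,40,0,0,0)
cv2.imwrite("pics/s6.png",np.hstack([a,b]))
E
```

```text
[521.85321839 107.09049068  82.3930287 ] [-115.7   87.8]
side nut_a [278. 251.] [-114.    54.6] 0.68
side nut_a [275. 209.] [18.  -5.4] 0.61
side nut_a [176. 244.] [-23.2 193.5] 0.51
side bolt [244. 238.] [-53.6  87.2] 0.63
top nut_a [293. 306.] [-10.9 185.8] 0.51
top nut_a [234. 214.] [64.2 -3.5] 0.5
top nut_a [259. 215.] [17.9  7.9] 0.44
top nut_a [292. 182.] [-56.  -41.3] 0.26
wrist nut_a [137.  86.] [-16.6 188.1] 0.95
wrist nut_a [334. 229.] [-120.1   46.8] 0.89
wrist nut_a [423.  22.] [23.9 -5.4] 0.72
wrist bolt [267. 175.] [-78.4  98.7] 0.69
```

View pics/s6.png

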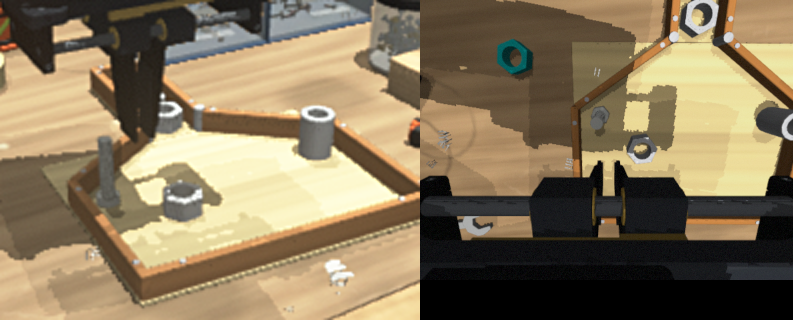

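Fingers hover beside nut C (side panel (183,200)), clear of the bolt at (108,170). I go down and push toward −y.

jog_arm(targets=[{"slide":[0.3,-2,-30],"turn":[0,0,0],"claw":10},{"slide":[0,0,-25],"turn":[0,0,0],"claw":10},{"slide":[0,0,-14],"turn":[0,0,0],"claw":10},{"slide":[6,1,0],"turn":[0,0,0],"claw":10},{"slide":[8,1.4,0],"turn":[0,0,0],"claw":10}])

```text
t: 19.32
eef_pos: [537.1, 107.6, 14.4]
tcp_rot: [3.141, 0.0, 1.749]
ft_force: [0.2, -0.3, 0.3]
opening: 0.1
grip_force: 0.1
```

jog_arm(targets=[{"slide":[9,1.6,0],"turn":[0,0,0],"claw":10},{"slide":[9,1.6,0],"turn":[0,0,0],"claw":10},{"slide":[9,1.6,0],"turn":[0,0,0],"claw":10},{"slide":[9,1.6,0],"turn":[0,0,0],"claw":10},{"slide":[8,1.4,0],"turn":[0,0,0],"claw":10}])

```text
t: 19.95
eef_pos: [580.7, 115.3, 13.7]
tcp_rot: [3.142, 0.0, 1.749]
ft_force: [-1.2, -0.0, 1.6]
opening: 0.099
grip_force: 0.9
```

jog_arm(targets=[{"slide":[6,1,0],"turn":[0,0,0],"claw":10},{"slide":[0,0,0],"turn":[0,0,0],"claw":10},{"slide":[-8,-1.4,0],"turn":[0,0,0],"claw":10},{"slide":[0,-10,40],"turn":[0,0,0],"claw":10},{"slide":[5,-40,45],"turn":[0,0,0],"claw":10}])

```text
t: 20.58
eef_pos: [581.8, 65.5, 99.0]
tcp_rot: [-3.14, -0.0, 1.752]
ft_force: [1.0, -0.1, 0.4]
opening: 0.099
grip_force: 0.0
```

jog_arm(targets=[{"slide":[0,-20,0],"turn":[0,0,0],"claw":10},{"slide":[0,0,0],"turn":[0,0,0],"claw":10}])

```text
t: 20.82
eef_pos: [582.4, 43.7, 98.3]
tcp_rot: [-3.141, -0.0, 1.747]
ft_force: [-0.8, 0.8, -0.5]
opening: 0.102
grip_force: 0.0
```

```bash
python3 look.py;python3 - <<'E'
from h import *
c=read_camera("wrist"); cv2.imwrite("pics/w7.png",c["frame"]); s=state(); print(s["eef_pos"],tray(s["eef_pos"]))
# find nut outline: print detector at several heights
for d in look_for("nut_a","wrist"): print(np.round(d["xy"]),[tray(plane(c,d["xy"],z)).tolist() for z in(13,22)],d["conf"])
E
```

```text
tcp [582.3  45.1  97.6] [-187.3   39. ] [-0.1 -0.3  0.5]
top nut_a [([62.9, 9.5], 0.73), ([-25.1, 189.8], 0.67), ([21.5, 6.7], 0.54), ([-107.5, -11.3], 0.49)]
top bolt [([-79.9, 97.9], 0.5)]
top sleeve [([-86.2, -99.8], 0.69)]
wrist nut_a [([-106.8, -11.9], 0.67), ([-33.5, 176.9], 0.64)]
wrist bolt [([-76.0, 96.8], 0.9)]
wrist sleeve [([-81.8, -97.1], 0.89)]
[583.02426946  45.27622243  98.30312205] [-187.2   38.3]
[350. 123.] [[-111.9, -12.6], [-111.9, -10.8]] 0.64
[81.  1.] [[-31.4, 178.4], [-34.2, 173.5]] 0.49
```

View pics/w7.png

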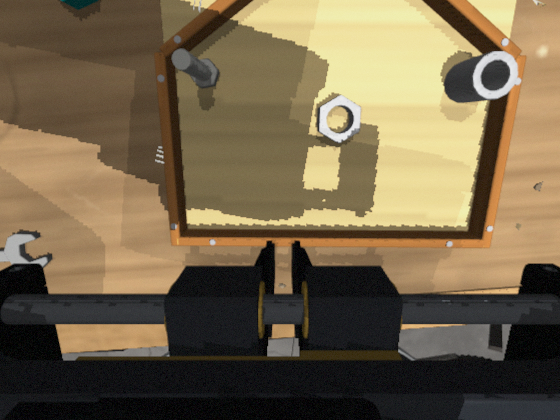

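Wrist view: nut C is at (340,118), ≈ tray (-109, -5), with nothing else moved. I place the fingers behind it and push with a slight drift to the centre.

jog_arm(targets=[{"slide":[18.5,22.1,0],"turn":[0,0,0],"claw":10},{"slide":[18.6,22.2,-10],"turn":[0,0,0],"claw":10},{"slide":[0,0,-35],"turn":[0,0,0],"claw":10},{"slide":[0,0,-25],"turn":[0,0,0],"claw":10},{"slide":[0,0,-15],"turn":[0,0,0],"claw":10}])

```text
t: 21.95
eef_pos: [619.9, 89.3, 12.4]
tcp_rot: [-3.14, -0.0, 1.749]
ft_force: [-0.6, -0.4, 0.3]
opening: 0.096
grip_force: 0.0
```

jog_arm(targets=[{"slide":[-1.6,7,0],"turn":[0,0,0],"claw":10},{"slide":[-1.6,7,0],"turn":[0,0,0],"claw":10},{"slide":[-2.6,10,0],"turn":[0,0,0],"claw":10},{"slide":[-3.2,13,0],"turn":[0,0,0],"claw":10},{"slide":[-3.2,13,0],"turn":[0,0,0],"claw":10}])

```text
t: 22.58
eef_pos: [607.9, 140.2, 14.0]
tcp_rot: [3.141, 0.0, 1.749]
ft_force: [0.5, 0.8, 0.8]
opening: 0.097
grip_force: 0.3
```

```bash
python3 look.py
```

```text
tcp [607.6 140.7  13.8] [-97.5  -2.5] [-0.4 -1.2 -0.4]
top nut_a [([18.9, 5.5], 0.59), ([60.4, 1.9], 0.46)]
top bolt []
top sleeve []
wrist nut_a [([-74.8, -2.4], 0.71), ([27.0, 5.2], 0.7)]
wrist bolt [([-78.7, 98.9], 0.83)]
wrist sleeve [([-80.0, -97.2], 0.77)]
```

jog_arm(targets=[{"slide":[-2.8,14,0],"turn":[0,0,0],"claw":10},{"slide":[-2.8,14,0],"turn":[0,0,0],"claw":10},{"slide":[-2.6,14,0],"turn":[0,0,0],"claw":10},{"slide":[-2.6,14,0],"turn":[0,0,0],"claw":10},{"slide":[-2.4,13,0],"turn":[0,0,0],"claw":10}])

```text
t: 23.6
eef_pos: [594.6, 209.2, 13.6]
tcp_rot: [3.142, 0.0, 1.75]
ft_force: [-0.6, -0.5, -0.7]
opening: 0.101
grip_force: 0.5
```

jog_arm(targets=[{"slide":[-1.6,9,0],"turn":[0,0,0],"claw":10},{"slide":[-1.4,8,0],"turn":[0,0,0],"claw":10},{"slide":[-1.2,7,0],"turn":[0,0,0],"claw":10},{"slide":[0,0,0],"turn":[0,0,0],"claw":10}])

```text
t: 24.1
eef_pos: [590.6, 232.5, 13.6]
tcp_rot: [3.141, -0.0, 1.75]
ft_force: [-0.3, -0.6, 0.4]
opening: 0.1
grip_force: 0.0
```

jog_arm(targets=[{"slide":[2.6,-15,0],"turn":[0,0,0],"claw":10},{"slide":[4.3,-24.6,0],"turn":[0,0,0],"claw":10},{"slide":[2,-10,40],"turn":[0,0,0],"claw":10},{"slide":[0,0,50],"turn":[0,0,0],"claw":10},{"slide":[0,0,0],"turn":[0,0,0],"claw":10}])

```text
t: 24.72
eef_pos: [601.4, 181.5, 107.3]
tcp_rot: [3.135, -0.0, 1.748]
ft_force: [0.5, -0.2, -0.4]
opening: 0.099
grip_force: 0.0
```

```bash
python3 look.py;python3 - <<'E'
from h import *
c=read_camera("wrist"); cv2.imwrite("pics/w8.png",c["frame"][:300])
E
```

```text
tcp [599.6 181.6 103.7] [-55.9  -1.7] [-1.   0.3 -0.8]
top nut_a [([88.8, -10.3], 0.55)]
top bolt []
top sleeve []
wrist nut_a [([-14.1, 183.5], 0.9), ([31.3, -2.1], 0.76), ([94.4, 1.4], 0.58), ([60.9, 7.1], 0.56)]
wrist bolt [([-77.7, 97.1], 0.84)]
wrist sleeve [([-81.4, -97.9], 0.89), ([-35.8, 1.9], 0.59), ([89.6, -0.8], 0.33)]
```

View pics/w8.png

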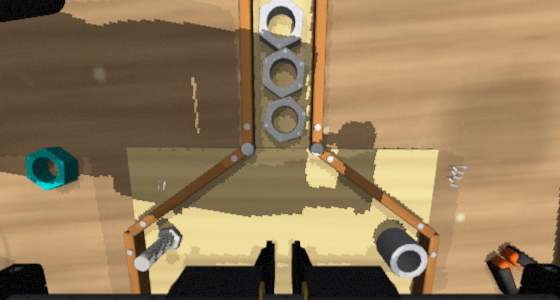

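All three nuts lie in a row in the slot at (280,24), (283,73) and (285,119), beyond the pins at row 149. Bolt and sleeve are still standing where they were, and the gripper is clear above the tray.

```bash
python3 -c "
from cell import *
print(job_done())"
```

```text
the job is handed in; nothing more can be done
None
```

All three nuts were pushed through the gate one at a time and lie flat in the slot, the bolt and sleeve still stand where they were, and the job is handed in at about 25 s; the hand-in call gave no verdict.

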